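# Pack the tins in twist-cap canisters and lock the carry rack

## Robot

A 7-joint arm with a two-finger parallel gripper is mounted at the origin on the work surface. World frame = base frame: x ahead of the robot, y to its left, z up, the work surface at z = 0. Lengths are in m, angles in rad, forces in N, time in s.
With the tool pointing down it reaches from about 0.425 to 0.875 m from the base axis. Payload 9.9 kg.
Tool frame: the origin (TCP) lies midway between the tips of the shut fingers; the grasp point (between the pads) lies 19 mm behind it; z points along the fingers, y is the line along which they close (so a half turn about z gives the same grasp; the last joint's range is limited). The gripper opens to 85 mm and grips with 20 to 120 N. Pads are 22 mm wide; open, the fingers measure 114 mm over their backs; the gripper's body (76 mm by 85 mm) begins 54 mm behind the grasp point. The pads swing forward as they close: fully open they stand 13 mm farther back than shut.
Start: joints at [1.2, 0.576, 0.025, 1.437, -0.015, 1.129, -0.057], TCP at [0.191, -0.647, 0.231] pointing down, gripper open.
Joint ranges: [-2.76, 2.76], [-0.34, 2.15], [-1.52, 1.57], [0.19, 2.46], [-1.09, 4.23], [0.17, 1.99], [-2.82, 2.82]. Speed limits (rad/s): [2.22, 2.22, 3.01, 3.01, 3.14, 3.14, 3.14].

## Interface

Orientations are given as a unit quaternion [w, x, y, z].
In Python, from cell import env gives the robot as it stands. Calls block until the motion is done:
- env.move_ptp(position, orientation): joint-space move of the TCP to a pose.
- env.movel(position, max_speed=0.15, ori=None): straight line of the TCP; ori=None keeps the orientation; max_speed is the mean speed in m/s.
- env.goto_joints(angles): joint-space move.
- env.gripper_to(opening, squeeze=None): opening from 0.0 (shut) to 1.0 (fully open); squeeze is the grip in N (None keeps the last); returns when the fingers have stopped.
- env.dwell(seconds).
- env.ik(position, orientation): joint angles nearest the present ones, or None.
- env.sense(): the state.
- env.grab_frame(name): name is "scene" or "top" or "wrist"; returns the picture (420x560x3 uint8, red, green, blue); there is no depth.
- env.camera_info(name): a dict with "mtx" (3x3 intrinsics, pixels), "k1" (the pictures are not rectified: a ray, as slopes to the right and down, at radius r is drawn at 1 + k1 r^2 times it, then the intrinsics apply), "pose" (4x4, takes a point from camera to world coordinates). Camera axes: x right, y up, looking along -z (the intrinsics and any distortion apply to the point x, -y, -z); pixel columns grow to the right and rows downward; lengths in m; the calibration is good to about 2 mm. A picture is of the moment at which its call begins: read the wrist's pose just before it. camera_info takes no time and is no camera call; for the wrist camera it gives the pose at the moment of the call.
A pose or a line that the arm cannot do raises env.Unreachable and nothing moves.
- env.finish_job(): hands the job in; it is judged then, once.
The state is a dict: "time": time; "qpos": joint angles; "dq": joint speeds; "joint_torque": joint torques, N m; "position": TCP position; "tool_rot": TCP orientation; "contact_force": force on the tool from outside, world axes, zero at the start; "torque": the same for the moment, N m; "opening": opening from 0.0 (shut) to 1.0 (fully open); "grasp_force": force on a finger pad.
Only numpy, scipy, OpenCV 4.12 (cv2) and the standard library are available. Lean on these libraries where they do the work, as an engineer would, in place of code of your own. Each camera call takes 0.05 s, during which the arm holds its last target. There are 200 camera calls.

## Task

Pack the carry rack: first unlock it by sliding the black transport lock knob on its front edge fully to the right end stop (seen from the robot). Then stand every steel tin upright in a cup of its own and close each filled cup with one of the big caps, set down over the tin until its rim rests on the rack and then turned clockwise (seen from above) until its grip bar lines up with the row of cups; a cup without a tin may stay open. When all the filled cups are closed, slide the knob fully to its left end stop to lock the rack, and leave the mug, the pepper mill and the jar alone throughout.

Things in the scene. Friction and masses are not known exactly. Their poses are not given: they have to be found in the camera images.
- rack: fixed wooden carry rack on the worktop: a board 190 mm (x, away from the robot) by 320 mm (y, to the left) and 20 mm high, origin at the centre of its underside. Three cups in a row along its y, 105 mm apart, 35 mm towards +x of its middle; the transport lock's track lies along its y, 65 mm towards -x of its middle. Its place and yaw vary
- cup1 (a point): first cup, at the rack's +y end: point at the centre of its foot on the deck (20 mm above the worktop), axes as the rack. A fixed open grey cup, 52 mm across outside, 46 mm inside, rim 30 mm above the deck, inner floor 5 mm above the deck. Two lugs stick out from its wall on the sides that face along the row (66 mm across them, 11 to 18 mm above the deck)
- cup2 (a point): middle cup, like the first. To close any cup: lower a cap over it with the grip bar turned 45 to 125 degrees counter-clockwise (from above) from the rack's y axis, so that its lugs pass between those of the cup, till its rim is on the deck; then turn it clockwise till the bar is parallel to the rack's y axis. A stop ends the turn about 5 degrees beyond that
- cup3 (a point): last cup, at the rack's -y end, like the first. A cap lowered with its bar near the direction of the row stays perched on the cup's lugs about 17 mm too high, and must be lifted and turned
- tin1: open-topped steel inner tin, a hollow round shell 39 mm across, 60 mm tall, 0.12 kg; origin at the centre of its underside, z up its axis. Starts upright on the worktop beside the rack. All tins are alike; any tin may go in any cup. Only two or three of the three tins are there in any run
- tin2: another tin, exactly as tin1; may be absent
- tin3: another tin, exactly as tin1; may be absent
- cap1: big outer cap: hollow aluminium shell, open below, 81 mm across (75 mm inside), body 76 mm tall, with an upright black grip bar across its flat top (50 mm long, 14 mm wide, from 76 to 100 mm height). Origin at the centre of the open rim, x along the bar, z up. 0.18 kg. Starts mouth down on the worktop. All caps are alike, and the same either way round
- cap2: another cap, exactly as cap1. Inside each cap's rim, below the two ends of the bar, sit two small lugs (1 to 7 mm above the rim) that leave 61 mm between them; the play around the cup is 2 to 3 mm
- cap3: another cap, exactly as cap1. There are always three caps; when there are only two tins, one cap is spare and may stay where it is
- lock (a joint): travel of the transport lock knob along the rack's +y (to the robot's left), in m: 0 at its right end stop (unlocked), 0.100 at its left end stop (locked). It starts part way, between 0.03 and 0.07, resists with about 2 N and stays where it is left
- lock_top (a point): centre of the top of the transport lock knob: an upright black block 28 mm (rack's x) by 20 mm (rack's y), 40 mm tall, standing on an aluminium track 14 mm high and 40 mm wide on the rack's deck; the knob's top is 74.5 mm above the worktop
- mug: white mug, 80 mm across and 95 mm tall, beyond the rack; origin at the centre of its underside. Leave it alone
- mill: dark wooden pepper mill, 56 mm across and 165 mm tall, beyond the rack; origin at the centre of its underside. Leave it alone
- jar: amber glass jar with a steel lid, 72 mm across and 110 mm tall, to the right beyond the rack; origin at the centre of its underside. Leave it alone
Things that resemble listed ones, but are neither listed nor needed, are in the scene too. What is shaped like the cap2 but green is not meant. Leave any blue look-alike of the tin2 alone.

How it is judged:
On the way, in this order (a step that is already met when the one before it is completed fails the run):
1. the transport lock knob is at its right end stop (value of joint lock below 0.007 m), for 0.2 s.
2. every tin there is stands upright in a cup, each under a cap that is fully down and turned shut ((horizontal distance between tin1 and cup1 below 0.007 m or horizontal distance between tin1 and cup2 below 0.007 m or horizontal distance between tin1 and cup3 below 0.007 m) and z of each of tin1, tin2, tin3 in the frame of rack below 0.029 m and angle between each of tin1, tin2, tin3's own z axis and vertical below 0.12 rad and ((horizontal distance between cap1 and tin1 below 0.012 m and z of cap1 in the frame of rack below 0.026 m and angle between cap1's own z axis and vertical below 0.1 rad and angle between the x axis of cap1 and the y axis of rack, either way round below 0.3 rad) or (horizontal distance between cap2 and tin1 below 0.012 m and z of cap2 in the frame of rack below 0.026 m and angle between cap2's own z axis and vertical below 0.1 rad and angle between the x axis of cap2 and the y axis of rack, either way round below 0.3 rad) or (horizontal distance between cap3 and tin1 below 0.012 m and z of cap3 in the frame of rack below 0.026 m and angle between cap3's own z axis and vertical below 0.1 rad and angle between the x axis of cap3 and the y axis of rack, either way round below 0.3 rad)) and (horizontal distance between tin2 and cup1 below 0.007 m or horizontal distance between tin2 and cup2 below 0.007 m or horizontal distance between tin2 and cup3 below 0.007 m) and ((horizontal distance between cap1 and tin2 below 0.012 m and z of cap1 in the frame of rack below 0.026 m and angle between cap1's own z axis and vertical below 0.1 rad and angle between the x axis of cap1 and the y axis of rack, either way round below 0.3 rad) or (horizontal distance between cap2 and tin2 below 0.012 m and z of cap2 in the frame of rack below 0.026 m and angle between cap2's own z axis and vertical below 0.1 rad and angle between the x axis of cap2 and the y axis of rack, either way round below 0.3 rad) or (horizontal distance between cap3 and tin2 below 0.012 m and z of cap3 in the frame of rack below 0.026 m and angle between cap3's own z axis and vertical below 0.1 rad and angle between the x axis of cap3 and the y axis of rack, either way round below 0.3 rad)) and (horizontal distance between tin3 and cup1 below 0.007 m or horizontal distance between tin3 and cup2 below 0.007 m or horizontal distance between tin3 and cup3 below 0.007 m) and ((horizontal distance between cap1 and tin3 below 0.012 m and z of cap1 in the frame of rack below 0.026 m and angle between cap1's own z axis and vertical below 0.1 rad and angle between the x axis of cap1 and the y axis of rack, either way round below 0.3 rad) or (horizontal distance between cap2 and tin3 below 0.012 m and z of cap2 in the frame of rack below 0.026 m and angle between cap2's own z axis and vertical below 0.1 rad and angle between the x axis of cap2 and the y axis of rack, either way round below 0.3 rad) or (horizontal distance between cap3 and tin3 below 0.012 m and z of cap3 in the frame of rack below 0.026 m and angle between cap3's own z axis and vertical below 0.1 rad and angle between the x axis of cap3 and the y axis of rack, either way round below 0.3 rad))), for 0.2 s.
3. the transport lock knob is at its left end stop (value of joint lock above 0.093 m), for 0.2 s.
At the end, for the whole second after the job is handed in: Each tin there is upright on the floor of a cup (7 mm, 7 degrees), under a cap centred on it (12 mm), its rim within 6 mm of the deck and its grip bar within 17 degrees of the row; lock knob within 7 mm of its left stop (all of step 2 and value of joint lock above 0.093 m); the robot touches nothing.
It fails at once if the mug is pushed more than 30 mm aside or tipped over (distance of mug from where it was at the start of the episode above 0.03 m or angle between mug's own z axis and vertical above 0.5 rad).
It fails at once if the pepper mill is pushed more than 30 mm aside or tipped over (distance of mill from where it was at the start of the episode above 0.03 m or angle between mill's own z axis and vertical above 0.5 rad).
It fails at once if the jar is pushed more than 30 mm aside or tipped over (distance of jar from where it was at the start of the episode above 0.03 m or angle between jar's own z axis and vertical above 0.5 rad).
Of tin1, tin2, tin3 only 2 to 3 are there at a start; the rules pass over those that are not, and their reading is None.
At some moment in a run one of tin1, tin2, tin3, cap1, cap2, cap3 may be knocked a few centimetres aside while the robot is not near it.
It also fails if it takes over 210 s, if anything falls off the work surface, if the arm or the gripper's body presses on something with over 40 N, if the wrist force passes 120 N, or if a joint passes its speed limit or range.

## Working session

There is one attempt and no reset: what is moved stays moved. The work goes in short steps, each a Python script; the robot and the scene stay as the last script left them, time stands still between calls to the robot, and variables do not carry over. Pictures are saved under pics/ and viewed, at most 14 in all, crops included, and the job is handed in when it is done.

```bash
ls; mkdir -p pics
python3 - <<'E'
from cell import env
import cv2,numpy as np
for n in("scene","top"):
    f=env.grab_frame(n); cv2.imwrite(f"pics/{n}0.png",f[:,:,::-1]); c=env.camera_info(n); print(n,np.round(c["mtx"],1).tolist(),c["k1"],np.round(c["pose"],3).tolist())
s=env.sense();print(s["time"],s["tool_rot"],s["position"])
E
```

```text
pics
scene [[524.0, 0.0, 275.9], [0.0, 524.0, 212.5], [0.0, 0.0, 1.0]] -0.035450155221784595 [[0.513, -0.516, 0.686, 1.433], [0.858, 0.294, -0.421, -0.499], [0.015, 0.804, 0.594, 0.816], [0.0, 0.0, 0.0, 1.0]]
top [[451.1, 0.0, 267.5], [0.0, 451.1, 218.0], [0.0, 0.0, 1.0]] -0.13161410255381406 [[-0.027, 0.993, -0.117, 0.437], [-1.0, -0.025, 0.019, 0.022], [0.016, 0.117, 0.993, 1.095], [0.0, 0.0, 0.0, 1.0]]
0.1 [-7.42756221e-04  9.89732094e-01  1.42932897e-01 -1.32970537e-04] [ 0.19085719 -0.64703294  0.23052723]
```

View pics/top0.png

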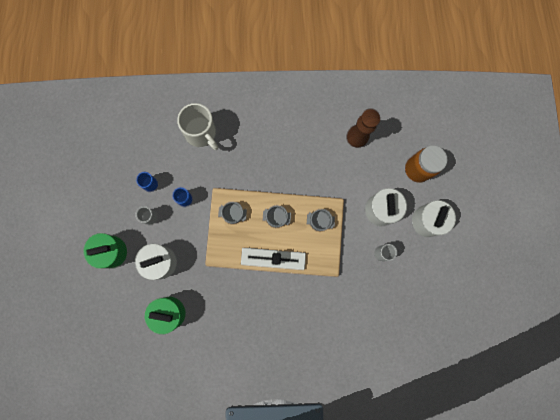

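View pics/scene0.png

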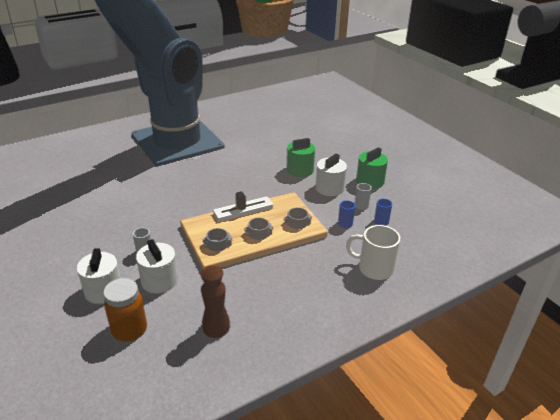

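The top view shows the rack at (275,232), with cups at (233,212), (278,216) and (321,220) and the knob at (277,258).

- **Tins:** the grey steel ones are at (145,215) and (388,253). The blue ones at (147,181) and (182,197) are look-alikes, so there are two tins.
- **Caps:** the white/aluminium ones are at (154,261), (388,206) and (438,218). The green ones at (104,251) and (164,315) are excluded.

```bash
cat > h.py <<'E'
from cell import env
import cv2,numpy as np
from scipy.spatial.transform import Rotation as R
def grab(n,save=None):
    c=env.camera_info(n); f=env.grab_frame(n)[:,:,::-1].copy()
    if save: cv2.imwrite(f"pics/{save}.png",f)
    return f,c
def toplane(c,px,z):
    px=np.array(px,float).reshape(-1,1,2)
    u=cv2.undistortPoints(px,np.array(c["mtx"]),np.array([c["k1"],0,0,0.]))[:,0]
    P=np.array(c["pose"]); d=np.c_[u[:,0],-u[:,1],-np.ones(len(u))]@P[:3,:3].T
    o=P[:3,3]; return o+d*((z-o[2])/d[:,2])[:,None]
def proj(c,X):
    P=np.array(c["pose"]); q=(np.atleast_2d(X)-P[:3,3])@P[:3,:3]
    s=np.c_[q[:,0],-q[:,1]]/-q[:,2:]; s=s*(1+c["k1"]*(s**2).sum(1,keepdims=True))
    M=np.array(c["mtx"]); return s@M[:2,:2].T+M[:2,2]
def quat(a):
    """tool down; a = world angle (about z) of the finger-closing line (tool y)"""
    y=np.array([np.cos(a),np.sin(a),0]); z=np.array([0,0,-1.]); x=np.cross(y,z)
    q=R.from_matrix(np.c_[x,y,z]).as_quat(); return np.r_[q[3],q[:3]]
def blobs(m,amin):
    cs,_=cv2.findContours(m.astype(np.uint8),cv2.RETR_EXTERNAL,cv2.CHAIN_APPROX_NONE)
    return [k for k in cs if cv2.contourArea(k)>amin]
E
python3 - <<'E'
from h import *
f,c=grab("top")
for n,p,z in [("cups",[(233,212),(278,216),(321,220)],.05),("knob",[(277,258)],.0745),("tins",[(145,214),(388,252)],.06),("caps",[(154,261),(388,206),(438,218)],.08),("corners",[(214,190),(345,199),(339,275),(206,266)],.02)]:
    print(n,toplane(c,p,z)[:,:2].round(3).tolist())
hsv=cv2.cvtColor(f,cv2.COLOR_BGR2HSV)
m=(hsv[...,0]>8)&(hsv[...,0]<28)&(hsv[...,1]>60)&(hsv[...,2]>130); m[:120]=0
m=m&True
k=max(blobs(m,1000),key=cv2.contourArea); b=cv2.boxPoints(cv2.minAreaRect(k)); w=toplane(c,b,.02)
print(w.round(4)[:,:2].tolist(),w.mean(0),[np.linalg.norm(w[i]-w[i-1]).round(4) for i in range(4)])
for p in [(.55,0),(.6,.25),(.6,-.3)]:
  for a in (0,.8,1.57,2.3): print(p,a,np.round(env.ik([*p,.3],quat(a)),2)[-1] if env.ik([*p,.3],quat(a)) is not None else None,end=' ')
w=env.camera_info("wrist"); P=np.array(w["pose"]); s=env.sense(); print(P.round(3).tolist(),w["mtx"],w["k1"])
E
```

```text
cups [[0.576, 0.083], [0.564, -0.022], [0.552, -0.122]]
knob [[0.465, -0.016]]
tins [[0.575, 0.288], [0.472, -0.275]]
caps [[0.465, 0.262], [0.577, -0.275], [0.546, -0.393]]
corners [[0.635, 0.13], [0.605, -0.187], [0.422, -0.165], [0.452, 0.151]]
[[0.453, 0.1544], [0.6412, 0.1365], [0.6064, -0.1854], [0.4183, -0.1613]] [ 0.52972038 -0.0139338   0.02      ] [np.float64(0.3176), np.float64(0.189), np.float64(0.3238), np.float64(0.1897)]
(0.55, 0) 0 -0.29 (0.55, 0) 0.8 0.44 (0.55, 0) 1.57 1.13 (0.55, 0) 2.3 1.62 (0.6, 0.25) 0 -0.89 (0.6, 0.25) 0.8 -0.15 (0.6, 0.25) 1.57 0.56 (0.6, 0.25) 2.3 1.23 (0.6, -0.3) 0 0.24 (0.6, -0.3) 0.8 0.95 (0.6, -0.3) 1.57 1.64 (0.6, -0.3) 2.3 2.1 [[0.283, 0.915, 0.287, 0.265], [-0.959, 0.27, 0.084, -0.625], [-0.001, -0.299, 0.954, 0.373], [0.0, 0.0, 0.0, 1.0]] [[373.99082356   0.         285.74002376]
 [  0.         373.99082356 204.64775412]
 [  0.           0.           1.        ]] -0.0016585796737386377
```

Run:
```python
from h import *
env.move_ptp([.47,-.02,.33],quat(1.5))
f,c=grab("wrist","w1"); P=np.array(c["pose"]); print(P.round(3).tolist(), env.sense()["time"], env.sense()["qpos"].round(2) if hasattr(env.sense()["qpos"],'round') else env.sense()["qpos"])
```

```text
[[0.073, -0.952, -0.297, 0.394], [0.997, 0.069, 0.022, -0.015], [-0.001, -0.298, 0.955, 0.472], [0.0, 0.0, 0.0, 1.0]] 2.6583 [ 0.67  0.27 -0.94  1.77  0.23  1.22  1.17]
```

View pics/w1.png

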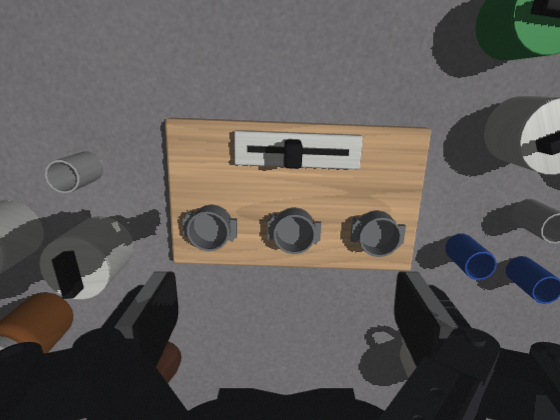

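The wrist view shows the rack, with board corners near (166,119), (430,128), (414,268) and (172,262). The cup rims are at about (210,230), (293,233) and (379,236), and the knob top is near (292,155).

Run:
```python
from h import *
import json
f,c=grab("wrist")
hsv=cv2.cvtColor(f,cv2.COLOR_BGR2HSV)
m=((hsv[...,0]>8)&(hsv[...,0]<28)&(hsv[...,1]>60)&(hsv[...,2]>90)); m[:100]=0;m[275:]=0
m[:,:150]=0;m[:,440:]=0
k=max(blobs(m,1000),key=cv2.contourArea); k=cv2.convexHull(k)[:,0].astype(float)
w=toplane(c,k,.02)[:,:2]
r=cv2.minAreaRect((w*1000).astype(np.float32)); b=cv2.boxPoints(r)
print(r,b.tolist())
ctr=np.array(r[0])/1000; e=b[1]-b[0] if np.linalg.norm(b[1]-b[0])>np.linalg.norm(b[2]-b[1]) else b[2]-b[1]
e=e/np.linalg.norm(e); e*=np.sign(e[1]); yaw=np.arctan2(-e[0],e[1]); print(ctr,np.degrees(yaw))
Rm=np.array([[np.cos(yaw),-np.sin(yaw)],[np.sin(yaw),np.cos(yaw)]])
th=np.linspace(0,6.28,40)
cups=[]
for y in(.105,0,-.105):
    q=ctr+Rm@[.035,y]; cups.append(q.tolist())
    for rad,col in((.026,(0,0,255)),(.023,(0,255,0))):
        p=proj(c,np.c_[q[0]+rad*np.cos(th),q[1]+rad*np.sin(th),0*th+.05])
        cv2.polylines(f,[(p*16).round().astype(np.int32)],True,col,1,cv2.LINE_AA,4)
lo=ctr+Rm@[-.065,0]
p=proj(c,[[*(ctr+Rm@[sx*.095,sy*.16]),.02] for sx,sy in((1,1),(1,-1),(-1,-1),(-1,1))]); cv2.polylines(f,[p.astype(np.int32)],True,(255,0,0))
print(cups,lo); json.dump(dict(ctr=ctr.tolist(),yaw=yaw),open("rack.json","w"))
# knob
kn=toplane(c,[(292.5,155)],.0745)[0,:2]; print("knob",kn,Rm.T@(kn-ctr))
cv2.imwrite("pics/c1.png",cv2.resize(f[100:290,140:450],None,fx=2.5,fy=2.5,interpolation=cv2.INTER_CUBIC))
```

```text
((528.1909790039062, -13.543624877929688), (316.601806640625, 189.0000762939453), 83.7132568359375) [[416.9245910644531, -160.54440307617188], [604.7880859375, -181.24072265625], [639.4573974609375, 133.4571533203125], [451.5938720703125, 154.15347290039062]]
[ 0.52819098 -0.01354362] -6.286751
[[0.5744784690216184, 0.0869922811165452], [0.5629804998040199, -0.017376281283795834], [0.5514825305864215, -0.12174484368413688]] [ 0.46358187 -0.00642583]Traceback (most recent call last):
  File "<stdin>", line 23, in <module>
    for chunk in iterable:
                 ^^^^^^^^
    yield from _iterencode_dict(o, _current_indent_level)
    yield from chunks
    o = _default(o)
    raise TypeError(f'Object of type {o.__class__.__name__} '
                    f'is not JSON serializable')
TypeError: Object of type float32 is not JSON serializable
```

```bash
cat >> h.py <<'E'
import json,os
if os.path.exists("rack.json"):
    _r=json.load(open("rack.json")); CTR=np.array(_r["ctr"]); YAW=_r["yaw"]
    RM=np.array([[np.cos(YAW),-np.sin(YAW)],[np.sin(YAW),np.cos(YAW)]])
    def rk(x,y): return CTR+RM@[x,y]
    CUPS=[rk(.035,y) for y in(.105,0,-.105)]
E
echo '{"ctr":[0.52819,-0.01354],"yaw":-0.10972}'>rack.json
python3 - <<'E'
from h import *
f,c=grab("wrist")
th=np.linspace(0,6.28,40)
for q in CUPS:
    for rad in(.026,.023):
        p=proj(c,np.c_[q[0]+rad*np.cos(th),q[1]+rad*np.sin(th),0*th+.05])
        cv2.polylines(f,[(p*16).round().astype(np.int32)],True,(0,0,255),1,cv2.LINE_AA,4)
p=proj(c,[[*rk(sx*.095,sy*.16),.02] for sx,sy in((1,1),(1,-1),(-1,-1),(-1,1))]); cv2.polylines(f,[(p*16).round().astype(np.int32)],True,(255,0,0),1,cv2.LINE_AA,4)
kn=toplane(c,[(292.5,155)],.0745)[0,:2]; print("knob",kn,RM.T@(kn-CTR))
cv2.imwrite("pics/c1.png",cv2.resize(f[105:285,150:445],None,fx=2.7,fy=2.7,interpolation=cv2.INTER_CUBIC))
E
```

```text
knob [ 0.4632668  -0.01262399] [-0.0646331  -0.00619859]
```

View pics/c1.png

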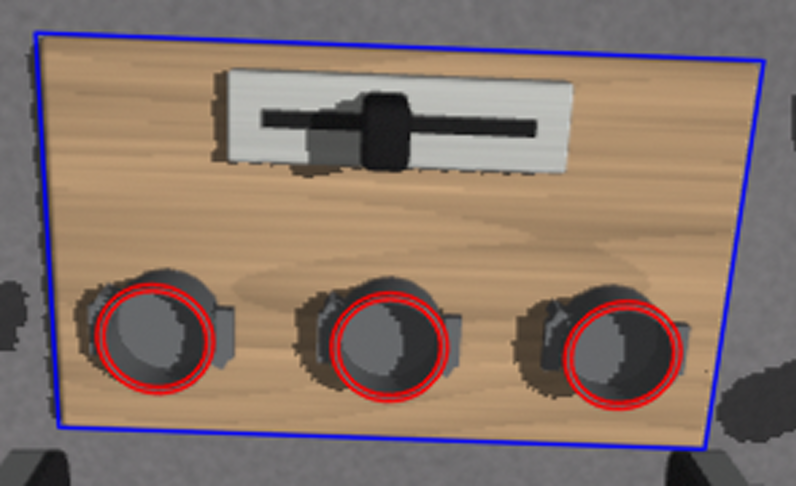

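Edges and cup rims overlay well (within about 1 mm), so I'll unlock now by gripping the knob.

```bash
cat >> h.py <<'E'
Q=lambda a:quat(a)
def slide(target):
    """knob gripped: slide along rack y from current to target (rack y), then creep to the stop"""
    z=.047; ey=RM@[0,1.]
    env.movel([*rk(-.065,target),z],.06)
    d=np.sign(target); f0=0
    for i in range(1,8):
        F=np.array(env.sense()["contact_force"])[:2]@ey
        if -F*d>9: break
        env.movel([*rk(-.065,target+d*.001*i),z],.02)
    s=env.sense(); print("rack y",(RM.T@(np.array(s["position"])[:2]-CTR))[1],"F",np.round(s["contact_force"],1),"op",s["opening"],s["grasp_force"])
E
python3 - <<'E'
from h import *
env.gripper_to(.6,20)
a=YAW+np.pi/2; p=rk(-.065,-.0062)
env.move_ptp([*p,.14],Q(a)); env.movel([*p,.047],.1)
env.gripper_to(0,20); s=env.sense(); print(s["opening"],s["grasp_force"],np.round(s["contact_force"],1))
slide(-.047)
env.gripper_to(.6); env.movel([*env.sense()["position"][:2],.15],.2)
env.move_ptp([.58,-.02,.33],Q(1.5-np.pi))
f,c=grab("wrist","w2"); s=env.sense(); print(s["time"],np.round(s["qpos"],2))
hsv=cv2.cvtColor(f,cv2.COLOR_BGR2HSV)
m=((hsv[...,0]>8)&(hsv[...,0]<28)&(hsv[...,1]>60)&(hsv[...,2]>90))
k=max(blobs(m,1000),key=cv2.contourArea); k=cv2.convexHull(k)[:,0].astype(float)
r=cv2.minAreaRect((toplane(c,k,.02)[:,:2]*1000).astype(np.float32)); print(r)
E
```

```text
0.2279858223017825 24.496571123600006 [-1.4 -1.1  6.3]
rack y -0.05030458857244252 F [-1.9 10.9  7.6] op 0.22756987758831912 24.659123718738556
11.1833 [ 0.01  0.36 -0.08  1.53  0.03  1.25 -1.72]
((530.8291015625, -13.549240112304688), (317.08074951171875, 188.053466796875), 83.70622253417969)
```

View pics/w2.png

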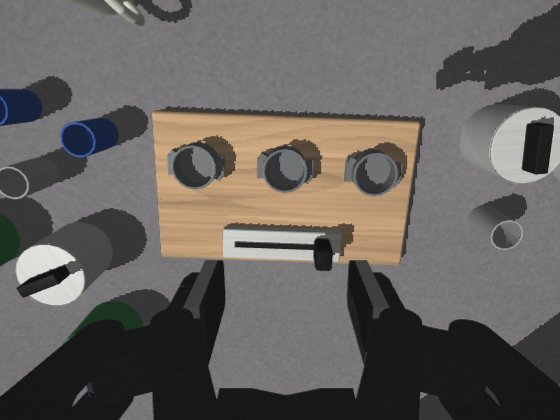

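The knob is at the right end (323,253), reached with about 11 N against the stop. The steel tin rims are at (507,235) and (13,183). The blue look-alikes at (84,140) and (0,105) stay put. The two flipped views put the rack centre at x≈0.5295. Next I confirm the tins in an enlarged crop of the top view.

```bash
echo '{"ctr":[0.5295,-0.01355],"yaw":-0.1097}'>rack.json
python3 - <<'E'
from h import *
f,c=grab("top","t2"); w=cv2.imread("pics/w2.png"); cw=env.camera_info("wrist")
print("w2",toplane(cw,[(507,235),(13,183)],.06)[:,:2].round(4).tolist(), "blue",toplane(cw,[(84,140)],.06)[:,:2].round(3))
A=cv2.resize(f[165:285,80:220],None,fx=2.8,fy=2.8,interpolation=cv2.INTER_CUBIC);B=cv2.resize(f[165:285,340:480],None,fx=2.8,fy=2.8,interpolation=cv2.INTER_CUBIC)
cv2.imwrite("pics/c2.png",np.hstack([A,B]))
E
```

```text
w2 [[0.4712, -0.2752], [0.575, 0.2906]] blue [[0.617 0.199]]
```

View pics/c2.png

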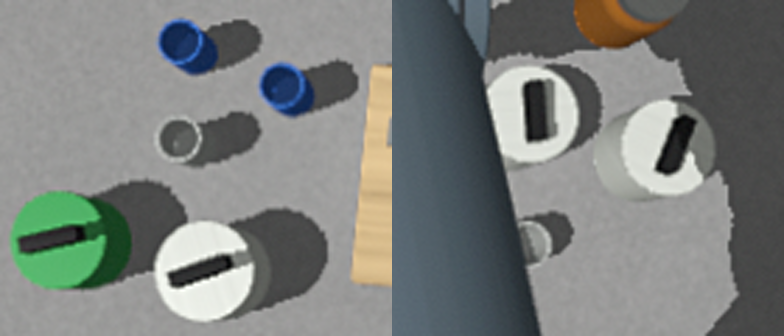

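The crop confirms the targets: steel tin L at crop (180,140), steel tin R at (537,243), partly behind the arm, and both blue tins are clearly different. Now picking and placing the tins.

```bash
cat >> h.py <<'E'
A0=YAW+np.pi/2
def st(t=""):
    s=env.sense(); print(t,"t",round(s["time"],1),"p",np.round(s["position"],4),"F",np.round(s["contact_force"],1),"op",round(s["opening"],3),"g",round(s["grasp_force"],1)); return s
def pick_tin(p,a=A0):
    env.gripper_to(.7,40); env.move_ptp([*p,.20],Q(a)); env.movel([*p,.037],.12); env.gripper_to(0,40)
    st("grip"); env.movel([*p,.20],.2); st("lift")
def place_tin(c,a=A0):
    env.move_ptp([*c,.19],Q(a)); env.movel([*c,.085],.15); st("over")
    env.movel([*c,.065],.03); st("in")
    s=env.sense()
E
python3 - <<'E'
from h import *
pick_tin([.470,-.2752]); place_tin(CUPS[2])
f,c=grab("wrist","w3")
E
```

```text
grip t 16.1 p [ 0.4704 -0.2753  0.0378] F [ 0.  -0.1  5.8] op 0.451 g 39.6
lift t 17.0 p [ 0.4692 -0.2751  0.199 ] F [ 0.2  0.1 -1.1] op 0.448 g 40.3
over t 18.6 p [ 0.5532 -0.1221  0.0857] F [-0.1 -0.5 -1.1] op 0.449 g 40.4
in t 19.4 p [ 0.5528 -0.1216  0.065 ] F [-0.4  0.1 -1.8] op 0.448 g 40.4
```

View pics/w3.png

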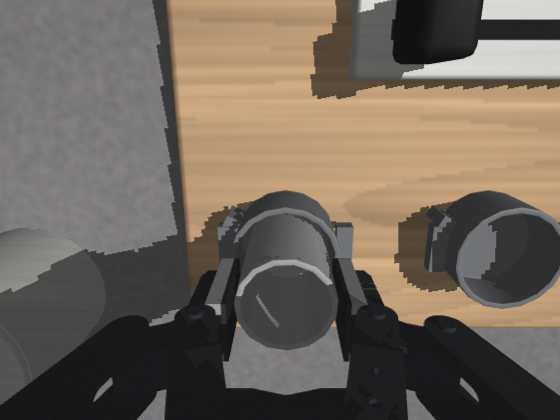

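The tin sits centred in cup 3 (rim at (285,305)) with no contact force. I'll lower and release it, then do the other tin.

Run:
```python
from h import *
def drop(c):
    env.movel([*c,.0632],.02); st("down"); env.gripper_to(.7); env.movel([*c,.19],.15)
drop(CUPS[2])
pick_tin([.574,.2895]); place_tin(CUPS[0]); s=st()
if s["contact_force"][2]<6: drop(CUPS[0])
env.move_ptp([.47,-.02,.33],Q(1.5)); f,c=grab("wrist","w4"); st()
```

```text
down t 19.7 p [ 0.5528 -0.1218  0.0632] F [-0.  -0.3 -1.6] op 0.448 g 40.4
grip t 24.6 p [0.5744 0.2899 0.0378] F [0.2 0.2 6.3] op 0.436 g 39.3
lift t 25.6 p [0.5735 0.2888 0.1987] F [-0.  -0.5 -1.4] op 0.438 g 40.0
over t 27.3 p [0.5762 0.0877 0.0857] F [-0.1 -0.4 -0.5] op 0.434 g 40.0
in t 28.1 p [0.5759 0.0871 0.065 ] F [-0.   0.3 -1.7] op 0.438 g 40.1
 t 28.1 p [0.5759 0.0871 0.065 ] F [-0.   0.3 -1.7] op 0.438 g 40.1
down t 28.3 p [0.5758 0.087  0.0632] F [-0.1 -0.3 -2.6] op 0.436 g 40.1
 t 30.6 p [ 0.4703 -0.0195  0.3289] F [ 0.5 -0.1 -0.9] op 0.699 g 0.0
```

View pics/w4.png

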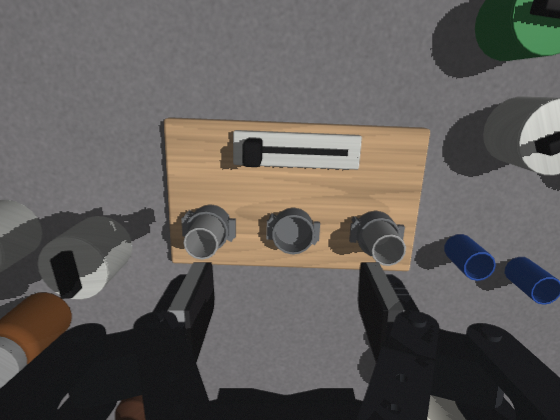

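Both tins stand in cups 1 and 3 (rims at (389,248) and (201,242)). Next I measure the caps with the camera directly above each one.

```bash
cat >> h.py <<'E'
def see_cap(p,name):
    """camera above cap at p; returns centre and bar angle (world)"""
    env.move_ptp([p[0]+.076,p[1]-.005,.33],Q(1.5)); f,c=grab("wrist",name)
    u=proj(c,[[*p,.09]])[0]; v=cv2.cvtColor(f,cv2.COLOR_BGR2HSV)[...,2]; g=f.min(2)
    pick=lambda m,amin:min(blobs(m,amin),key=lambda k:np.hypot(*(np.array(cv2.minEnclosingCircle(k)[0])-u)))
    H=np.zeros(v.shape,bool); x,y=u.astype(int); H[max(0,y-75):y+75,x-75:x+75]=1
    kb=pick((v<60)&H,200)
    b=toplane(c,kb[:,0].astype(float),.1)[:,:2]*1000
    r=cv2.minAreaRect(b.astype(np.float32)); q=cv2.boxPoints(r); e=max(q[1]-q[0],q[2]-q[1],key=np.linalg.norm)
    kw=pick(((g>165)|(v<60))&H,800)
    w=toplane(c,cv2.convexHull(kw)[:,0].astype(float),.076)[:,:2]*1000
    cw,rw=cv2.minEnclosingCircle(w.astype(np.float32))
    print(name,"bar",np.round(r[0],1),np.round(r[1],1),"ang",np.degrees(np.arctan2(e[1],e[0])).round(1)%180,"top",np.round(cw,1),round(rw,1))
    return np.array(r[0])/1000+[.0013,0],np.arctan2(e[1],e[0])%np.pi
E
python3 - <<'E'
from h import *
c=env.camera_info("wrist"); print(toplane(c,[(389,248),(201,242)],.085)[:,:2]+[.0013,0],CUPS)
see_cap([.577,-.275],"capR")
see_cap([.465,.262],"capL"); st()
a=cv2.imread("pics/capR.png")[0:220,150:420];b=cv2.imread("pics/capL.png")[0:220,150:420]; cv2.imwrite("pics/c3.png",cv2.resize(np.hstack([a,b]),None,fx=1.48,fy=1.48))
E
```

```text
[[ 0.57488159  0.08990787]
 [ 0.55284195 -0.11956952]] [array([0.57578503, 0.08698704]), array([ 0.56428961, -0.0173818 ]), array([ 0.5527942 , -0.12175065])]
capR bar [ 579.3 -278.6] [48.5 13.3] ang 0.5 top [ 578.8 -278.2] 40.0
capL bar [464.3 267.4] [13.5 49.1] ang 107.4 top [464.1 267.8] 39.8
 t 33.8 p [0.5418 0.2558 0.3298] F [-0.  -1.5 -0.5] op 0.701 g 0.0
```

View pics/c3.png

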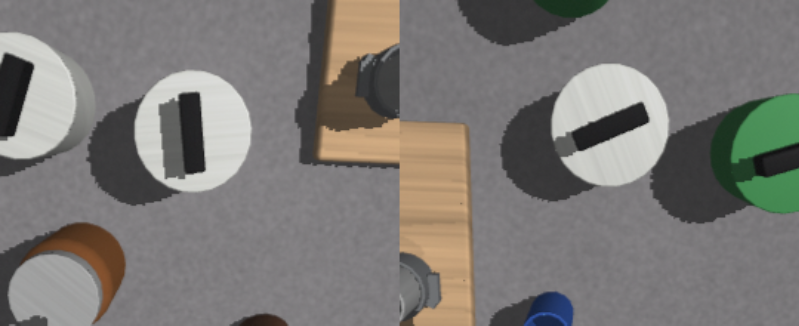

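Cap R is at crop (193,131) and cap L at (610,125). Both are clean white tops, and the green cap at (790,150) is separate. Starting with cap R into cup 3.

```bash
cat >> h.py <<'E'
D=np.degrees; r_=np.radians
def pick_cap(p,a):
    env.gripper_to(.5,60); env.move_ptp([*p,.20],Q(a)); env.movel([*p,.080],.1); st("at cap"); env.gripper_to(0,60)
    st("grip"); env.movel([*p,.23],.15); st("lift")
def lower_cap(c,a):
    env.move_ptp([*c,.23],Q(a)); env.movel([*c,.155],.15); f0=np.array(st("over")["contact_force"])
    for z in np.r_[np.arange(.148,.1035,-.004),.1015,.1005]:
        env.movel([*c,z],.04); F=np.array(env.sense()["contact_force"])-f0
        if np.abs(F).max()>6: st(f"CONTACT z={z:.4f}"); return False
    st("down"); return True
E
python3 - <<'E'
from h import *
pick_cap([.5804,-.2784],r_(90.5)); print(lower_cap(CUPS[2],r_(75)))
E
```

```text
at cap t 37.5 p [ 0.5808 -0.2785  0.0807] F [ 0.3 -0.1  0.3] op 0.5 g 0.0
grip t 37.9 p [ 0.5808 -0.2788  0.0806] F [ 0.5 -0.7  4.6] op 0.15 g 59.3
lift t 39.0 p [ 0.5798 -0.2784  0.2289] F [ 0.2 -0.3 -1.2] op 0.151 g 58.5
over t 40.3 p [ 0.5533 -0.1221  0.1553] F [ 0.5  0.1 -1.1] op 0.148 g 58.5
down t 43.9 p [ 0.5529 -0.1217  0.1006] F [-0.9  0.  -0.4] op 0.144 g 58.6
True
```

```bash
cat >> h.py <<'E'
def turn_cap(c,a0):
    a1=YAW-r_(1.5)
    for a in np.linspace(a0,a1,9)[1:]:
        env.move_ptp([*c,.1003],Q(a)); s=env.sense(); F=np.array(s["contact_force"])
        print(round(D(a)),np.round(F,1),np.round(s["torque"],2))
        if abs(s["torque"][2])>2 or np.abs(F).max()>15: print("STOP"); return False
    return True
def release_cap(c):
    env.gripper_to(.45); env.movel([*c,.23],.15); st("released")
E
python3 - <<'E'
from h import *
if turn_cap(CUPS[2],r_(75)): release_cap(CUPS[2])
E
```

```text
65 [0.4 0.7 1.1] [ 0.04 -0.01 -0.08]
54 [0.2 0.5 4.1] [ 0.15 -0.01 -0.16]
44 [-0.  -0.5  4.9] [ 0.16 -0.02 -0.16]
34 [-0.2  0.1  6.7] [ 0.1  -0.08 -0.17]
23 [-0.1  0.1  6.3] [ 0.12 -0.07 -0.21]
13 [-0.4 -0.3  6.7] [ 0.11 -0.06 -0.22]
3 [0.8 0.3 7.4] [ 0.05 -0.12 -0.21]
-8 [-0.1  0.2  6.3] [ 0.06 -0.07 -0.19]
released t 47.4 p [ 0.5523 -0.1217  0.2291] F [-0.1  0.4 -0.7] op 0.45 g 0.0
```

Smooth. Now cap L, re-measured first in case it was knocked.

Run:
```python
from h import *
p,b=see_cap([.4655,.2676],"capL2"); print(p,D(b))
if np.hypot(*(p-[.4655,.2676]))<.004:
    pick_cap(p,b-np.pi/2)
    if lower_cap(CUPS[0],r_(75)) and turn_cap(CUPS[0],r_(75)): release_cap(CUPS[0])
    env.move_ptp([.47,-.02,.36],Q(1.5)); grab("wrist","w5"); grab("scene","s5"); st()
    a=cv2.imread("pics/w5.png");b=cv2.imread("pics/s5.png"); cv2.imwrite("pics/c5.png",cv2.resize(np.hstack([a[:,60:],b[:,80:380]]),None,fx=1,fy=1))
```

```text
capL2 bar [434.  261.2] [14.5 48.9] ang 108.0 top [435.3 241.3] 60.0
[0.43527015 0.2611911 ] 108.003235
```

The cap was knocked about 3 cm; measuring it again from directly above.

Run:
```python
from h import *
p,b=see_cap([.435,.261],"capL3"); print(p,D(b)); st()
cv2.imwrite("pics/c4.png",cv2.imread("pics/capL3.png"))
```

```text
capL3 bar [432.9 261. ] [13.5 49.1] ang 108.0 top [432.3 260.9] 40.3
[0.43420256 0.26101514] 108.031685
 t 49.2 p [0.5112 0.2549 0.3302] F [ 0.3 -0.9  0.2] op 0.447 g 0.0
```

View pics/c4.png

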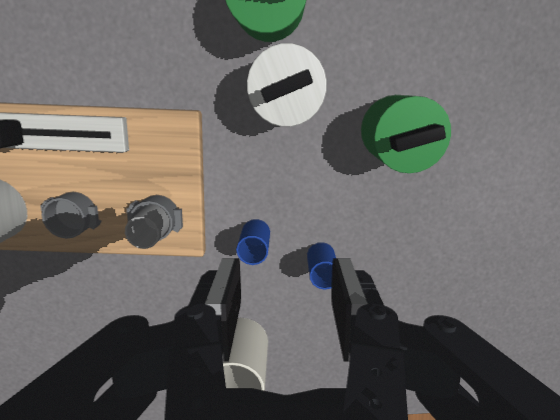

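The cap stands upright at (287,86), clear of the green caps at (267,5) and (407,134). Picking it.

Run:
```python
from h import *
p,b=np.array([.4342,.2610]),r_(108.0)
pick_cap(p,b-np.pi/2)
if lower_cap(CUPS[0],r_(75)) and turn_cap(CUPS[0],r_(75)): release_cap(CUPS[0])
env.move_ptp([.47,-.02,.36],Q(1.5)); grab("wrist","w5"); grab("scene","s5"); st()
a=cv2.imread("pics/w5.png");b=cv2.imread("pics/s5.png"); cv2.imwrite("pics/c5.png",np.hstack([a[:,60:],b[:,80:380]]))
```

```text
at cap t 51.9 p [0.4345 0.2612 0.0805] F [-0.4  0.8  0.2] op 0.505 g 0.0
grip t 52.3 p [0.4342 0.261  0.0802] F [-1.2 -0.4  2. ] op 0.152 g 62.0
lift t 53.5 p [0.4338 0.2606 0.2292] F [-0.2 -0.4 -1.8] op 0.149 g 61.6
over t 55.3 p [0.576  0.0878 0.1557] F [ 0.5 -0.4 -1.5] op 0.146 g 61.6
down t 58.9 p [0.5758 0.087  0.1005] F [-0.3 -0.2 -1.8] op 0.148 g 61.6
65 [-0.2 -0.  -1.1] [ 0.01 -0.02  0.02]
54 [ 0.   0.  -1.6] [-0.04  0.01 -0.02]
44 [ 0.3  0.2 -0.3] [ 0.12 -0.05 -0.  ]
34 [ 0.8 -0.1  0. ] [ 0.03 -0.08 -0.03]
23 [-0.  -0.2 -0.6] [ 0.05 -0.06 -0.02]
13 [-0.4 -0.3  0.7] [-0.05 -0.09 -0.03]
3 [-0.1 -0.   0.4] [-0.07 -0.05 -0.07]
-8 [0.3 1.1 1.1] [-0.1  -0.03  0.02]
released t 62.4 p [0.5753 0.0868 0.2291] F [-0.6 -0.1  0.3] op 0.454 g 0.0
 t 64.0 p [ 0.4701 -0.0198  0.3596] F [ 0.6 -0.4  0.4] op 0.448 g 0.0
```

View pics/c5.png

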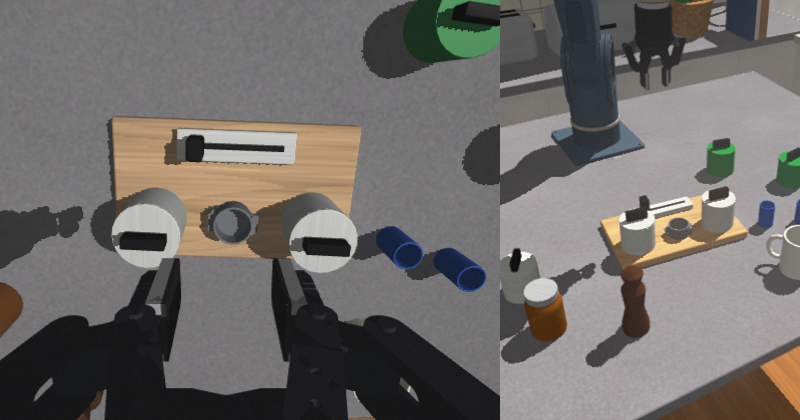

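Both caps are down with their bars along the row (left (145,241), right (327,247)). Now locking.

Run:
```python
from h import *
env.gripper_to(.6,20); p=rk(-.065,-.050)
env.move_ptp([*p,.16],Q(A0)); env.movel([*p,.047],.1); env.gripper_to(0,20); st()
slide(.047); env.gripper_to(.6); env.movel([*env.sense()["position"][:2],.2],.15)
env.move_ptp([.47,-.02,.36],Q(1.5)); f,c=grab("wrist","w6"); st()
v=f.max(2)
H=np.zeros(v.shape,bool);H[120:265,60:460]=1
for q in (CUPS[0],CUPS[2],rk(-.065,.05)):
    u=proj(c,[[*q,.12 if q is not None and q[0]>.5 else .0745]])[0]
    k=min(blobs((v<45)&H,120),key=lambda k:np.hypot(*(k[:,0].mean(0)-u))); r=cv2.minAreaRect(toplane(c,k[:,0].astype(float),.12)[:,:2].astype(np.float32)*1000); print(u,k[:,0].mean(0),np.round(r[0],1),np.round(r[1],1),r[2])
cv2.imwrite("pics/c6.png",f)
```

```text
t 66.8 p [ 0.4597 -0.0562  0.0474] F [-1.2 -0.   6.3] op 0.228 g 24.5
rack y 0.050047300829528234 F [ -1.4 -10.1   9.1] op 0.22560792556394046 25.011897683143616
 t 72.4 p [ 0.4695 -0.0199  0.3587] F [ 0.2 -0.8 -0.4] op 0.602 g 0.0
[388.26648515 251.9287721 ] [386.26548673 247.11504425] [569.8  84.7] [53.3 20. ] 82.80839538574219
[199.18216379 245.19565498] [203.13274336 241.59292035] [ 548.8 -117. ] [50.9 20.3] 82.96139526367188
[340.62345621 153.79110508] [303.54347826 148.49565217] [457.5  -5.2] [100.3  26.7] 85.92520904541016
```

View pics/c6.png

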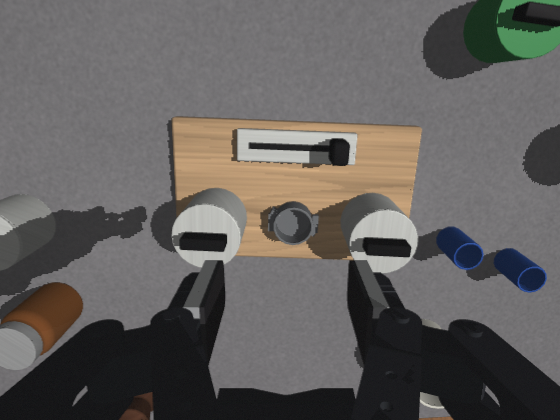

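The knob is at the left end (340,153), after 100 mm of travel to the stop. Both bars are within about 1° of the row, and the robot is clear.

```bash
python3 -c "
from cell import env
print(env.finish_job())"
```

```text
the job is handed in; nothing more can be done
None
```

The job is handed in, with no verdict returned: both steel tins stand in cups 1 and 3 under caps turned shut (bars within about 1° of the row), the knob was slid right first and is now at its left stop, and the mug, mill and jar were not touched.

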